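Tip the standing pine block into the gluing corner

TASK

The long pine block stands on end on the gluing board: push it over where it stands so that it falls flat onto the board, then push it along the board until it is snug in the corner, one long side against the side fence and one end against the back fence. Only push it with the fingers: do not slide it about upright, lift it or carry it. Leave the short block and the glue bottle standing where they are.

Things in the scene. Friction and masses are not known exactly. Their poses are not given: they have to be found in the camera images.
- gluing_board: Plywood board fixed on the bench, 280 (x) x 200 (y) x 12 mm, with two pine fences 20 mm thick, 25 mm high above it: back fence on the whole far (+x) edge, inner face at x = +120 mm; side fence on the left (+y) edge, inner face at y = +80 mm. Near and right edges are open. Origin: centre of the underside; x points to the back fence, y to the side fence, z up. Turned up to 0.35 rad at the start
- corner (a point): Inner corner of the two fences, at the level of the board's upper face; axes as the board's. The seated block's centre is at x = -80 mm from here and, lying on its 45 mm wide face, at y = -22.5 mm, z = +19 mm (on its 38 mm face: y = -19, z = +22.5)
- long_block: Long pine block, 45 (x) x 160 (y) x 38 mm (z), loose, 0.08 to 0.17 kg. It starts standing on end on the near part of the board, its y axis vertical, its z axis within 0.3 rad of the board's x; a push along z near the top tips it towards the back fence, where there is room for it to fall flat. Origin: centre of one 45 x 160 mm face, the one nearer the robot while it stands
- long_block_center (a point): Centre of the long block, 19 mm from its origin along its z; axes as the block's
- short_block: Bystander: short pine block 60 (x) x 90 (y) x 40 mm (z), standing 90 mm tall on the bench on its 60 x 40 mm end beside the board, to its right or left; y axis up, origin: centre of one 60 x 90 mm face, 45 mm above the bench
- glue_bottle: Bystander: wood glue bottle, 58 mm across and 166 mm tall, standing upright on the bench on the other side of the board; origin: centre of its underside, z up
Mind the look-alikes: they are no part of the job. What is shaped like the long_block but purple or red is not meant.

How it is judged:
On the way:
1. the long block has been tipped over and lies flat on the board (angle between the y axis of long_block and the z axis of gluing_board, either way round above 1.5 rad and z of long_block_center in the frame of gluing_board below 0.042 m), for 0.2 s.
At the end, for the whole second after the job is handed in: The long block lies flat on the board on a long face, parallel to the side fence within 0.05 rad, its side within 5 mm of the side fence and its end within 5 mm of the back fence, at rest; the short block and the glue bottle stand upright within 20 mm of their start (angle between the y axis of long_block and the x axis of gluing_board, either way round below 0.05 rad and x of long_block_center in the frame of corner between -0.085 and -0.075 m and ((angle between the z axis of long_block and the z axis of gluing_board, either way round below 0.1 rad and y of long_block_center in the frame of corner between -0.0275 and -0.0175 m) or (angle between the x axis of long_block and the z axis of gluing_board, either way round below 0.1 rad and y of long_block_center in the frame of corner between -0.024 and -0.014 m)) and z of long_block_center in the frame of corner below 0.028 m and linear speed of long_block below 0.02 m/s and distance of each of short_block, glue_bottle from where it was at the start of the episode below 0.02 m and angle between short_block's own y axis and vertical below 0.15 rad and angle between glue_bottle's own z axis and vertical below 0.15 rad); the robot touches nothing.
It fails at once if the long block is lifted off the board (centre more than 115 mm above the bench, or 65 mm once it lies) (height (world z) of long_block_center above 0.115 m or (angle between the y axis of long_block and the z axis of gluing_board, either way round above 1.3 rad and height (world z) of long_block_center above 0.065 m)).
It fails at once if the long block is slid or carried more than 50 mm while still upright (angle between the y axis of long_block and the z axis of gluing_board, either way round below 0.2 rad and distance of long_block_center from where it was at the start of the episode above 0.05 m).
It fails at once if the short block or the glue bottle is shoved more than 30 mm or knocked over (distance of any of short_block, glue_bottle from where it was at the start of the episode above 0.03 m or angle between short_block's own y axis and vertical above 0.4 rad or angle between glue_bottle's own z axis and vertical above 0.4 rad).
It also fails if it takes over 64 s, if anything falls off the work surface, if the arm or the gripper's body presses on something with over 40 N, if the wrist force passes 120 N, or if a joint passes its speed limit or range.

ROBOT

A 6-joint arm with a two-finger parallel gripper is mounted at the origin on a cart in front of the work surface, level with it; the furniture and walls round the work are solid. World frame = base frame: x ahead of the robot, y to its left, z up, the work surface at z = 0. Lengths are in m, angles in rad, forces in N, time in s.
With the tool pointing down it reaches from about 0.35 to 0.775 m from the base axis. Payload 7.3 kg.
Tool frame: the origin (TCP) lies at the centre of the arm's flange, where the gripper is bolted on; the fingertips stand 178 mm ahead of it and the grasp point (between the pads) lies robot.pinch_z ahead of it (robot.pinch_z is the distance from the TCP to the grasp point, in m); x points along the fingers, z is the direction in which the jaws open and shut, and the axes are right-handed (so a half turn about x gives the same grasp; the last joint's range is limited). The gripper opens to 92 mm and grips with 3 to 60 N. Pads are 19 mm wide; open, the fingers measure 130 mm over their backs; the gripper's body (75 mm by 190 mm) begins 47 mm behind the grasp point.
Start: joints at [-1.45, 0.342, 1.524, -0, 1.275, -0.146], TCP at [0.138, -0.506, 0.405] pointing down, gripper open.
Joint ranges: [-2.53, 2.53], [-0.77, 2.02], [0.04, 2.7], [-1, 4.14], [0.28, 2.66], [-3.11, 3.11]. Speed limits (rad/s): [2.57, 2.57, 3.14, 3.14, 3.14, 3.14].

INTERFACE

Orientations are given as [roll, pitch, yaw] about the fixed x, y, z axes, in that order (R = Rz(yaw) Ry(pitch) Rx(roll)).
In Python, from cell import robot gives the robot as it stands.
- The arm moves only by the shell command python3 -m jog 'ROWS' [FORCE]. ROWS is JSON, a list of rows, each an object of numbers: "fingers": the closure, from 0 (fully open) to 1 (shut); "x", "y", "z": the shift along the tool's x, y, z in cm; "spin": the turn about the tool's x in degrees. A call has 1 to 5 rows; each row is the pose to reach, as a shift and turn from the pose commanded when the call began, along the tool's axes at that moment; what a row does not reach only later rows make up. A row lasts 1/8 s, in which the tool goes at most 62.5 mm and 10.7 degrees, less where a joint would pass 70% of its speed; a pose out of reach is approached as far as the arm can. A call with a gripper value outside its range is refused whole. The fingers move at their own pace and stop on an object; FORCE is the grip in N (left out, the last holds). Time passes only in rows, so rows that repeat a pose let the fingers close. It gives the time, the measured TCP pose, the force and the opening at its end, in the units of the state.
- robot.observe(): the state, without advancing time (a new reading comes with each control period).
- robot.read_camera(name): name is "scene" or "top" or "wrist"; returns a dict with "color" (400x640x3 uint8, red, green, blue), "mtx" (3x3 intrinsics, pixels), "k1" (the pictures are not rectified: a ray, as slopes to the right and down, at radius r is drawn at 1 + k1 r^2 times it, then the intrinsics apply), "view" (4x4, takes a point from world to camera coordinates); the wrist camera has in their place "T_tool_cam" (4x4, takes a point from camera to tool coordinates, whose origin is the TCP and whose axes are the tool frame's). Camera axes: x right, y down, z forward; pixel columns grow to the right and rows downward; lengths in m; the calibration is good to about 2 mm. A picture is of the moment at which its call begins: read the wrist's pose just before it. There is no depth.
- robot.hand_in(): hands the job in, once; it reports no verdict.
Trained networks look in a picture, given as the dict that the camera call returned (one of the last four; its "shot" number tells which), for a name from the list of things; names that differ only in an ending like _2 or _b are one class to them, and where a whole thing is asked for, a point or a joint stands for the part that bears it (a point fixed in the world has none). Each returns a list of dicts, best first, with "conf" (0 to 1); they miss things now and then, are a little off and sometimes report something else, mostly with a low value. They report only what shows in the picture. A call takes as long as a camera call. They do not tell look-alikes from the thing itself.
- robot.look_for(target, picture): "xy" ([column, row] in pixels, amid what is visible of it).
The state is a dict: "time": time; "qpos": joint angles; "qvel": joint speeds; "joint_efforts": joint torques, N m; "tool_pos": TCP position; "tool_rot": TCP orientation; "contact_force": force on the tool from outside, world axes, zero at the start; "torque": the same for the moment, N m; "opening": finger opening in m.
Only numpy, scipy, OpenCV 4.12 (cv2) and the standard library are available. Lean on these libraries where they do the work, as an engineer would, in place of code of your own. Each camera call takes 0.05 s, during which the arm holds its last target. There are 200 camera calls.

## Working session

There is one attempt and no reset: what is moved stays moved. The work goes in short steps, Python scripts to look and compute and a shell command to move; the robot and the scene stay as the last step left them, time stands still between calls to the robot, and variables do not carry over. Pictures are saved under pics/ and viewed, on a budget of 10 in all, crops included, one or two more only if the job needs it, and the job is handed in when it is done.

```bash
ls; mkdir -p pics
python3 - <<'E'
from cell import robot
import cv2,numpy as np
print(robot.pinch_z, robot.observe())
for n in ["scene","top"]:
    p=robot.read_camera(n); cv2.imwrite(f"pics/{n}0.png",p["color"][:,:,::-1])
    print(n,p["mtx"].tolist(),p["k1"],np.round(p["view"],4).tolist())
    for t in ["gluing_board","long_block","short_block","glue_bottle"]:
        print(t,[(d["conf"],d["xy"]) for d in robot.look_for(t,p)][:3])
E
```

```text
pics
0.1592 {'time': 0.0, 'qpos': array([-1.45001860e+00,  3.42717516e-01,  1.52504284e+00, -5.16638190e-05,
        1.27538776e+00, -1.45962823e-01]), 'qvel': array([-0.00047863,  0.00097424, -0.00162332,  0.00076726,  0.00129221,
       -0.00112955]), 'joint_efforts': array([ 1.94238901e-04, -4.31236589e+01, -2.44219226e+01,  7.18345447e-02,
        5.58101234e-02, -1.35846203e-04]), 'tool_pos': array([ 0.13840014, -0.50628047,  0.40403844]), 'tool_rot': array([3.02737976, 1.56924008, 1.72333906]), 'contact_force': array([ 0.26682452, -0.13545101, -0.79397133]), 'torque': array([-0.02377651, -0.0525318 , -0.03368015]), 'opening': 0.09172617682700475}
scene [[386.44404622132464, 0.0, 321.883658189916], [0.0, 386.44404622132464, 199.18959151022713], [0.0, 0.0, 1.0]] 0.01927348835860547 [[-0.7003, -0.7139, -0.0012, 0.3785], [-0.4495, 0.4423, -0.7761, 0.2933], [0.5546, -0.5429, -0.6306, 0.8193], [0.0, 0.0, 0.0, 1.0]]
gluing_board [(0.71, [335.3, 192.2]), (0.67, [304.8, 205.2])]
long_block [(0.9, [332.2, 195.0]), (0.86, [395.1, 203.1]), (0.86, [280.8, 235.1])]
short_block [(0.91, [238.7, 207.6])]
glue_bottle [(0.69, [373.1, 180.9])]
top [[414.5384235392544, 0.0, 309.24849068767026], [0.0, 414.5384235392544, 200.82013494464525], [0.0, 0.0, 1.0]] -0.06136048722560245 [[0.1194, -0.9928, -0.0003, -0.0245], [-0.9699, -0.1166, -0.2139, 0.5526], [0.2123, 0.0259, -0.9769, 0.9711], [0.0, 0.0, 0.0, 1.0]]
gluing_board [(0.77, [329.3, 190.5])]
long_block [(0.85, [325.8, 215.7]), (0.65, [247.6, 208.2]), (0.62, [369.2, 275.8])]
short_block [(0.91, [263.6, 146.4])]
glue_bottle [(0.74, [397.9, 229.0])]
```

Run:
```python
import cv2,numpy as np
a=cv2.imread("pics/top0.png")[100:320,200:460];b=cv2.imread("pics/scene0.png")[90:310,190:450]
cv2.imwrite("pics/both.png",np.hstack([cv2.resize(a,None,fx=1.54,fy=1.54),cv2.resize(b,None,fx=1.53,fy=1.54)]))
cv2.imwrite("pics/topbig.png",cv2.resize(a,None,fx=3,fy=2.7,interpolation=2)[:600,:800])
```

```text
(no output)
```

View pics/topbig.png

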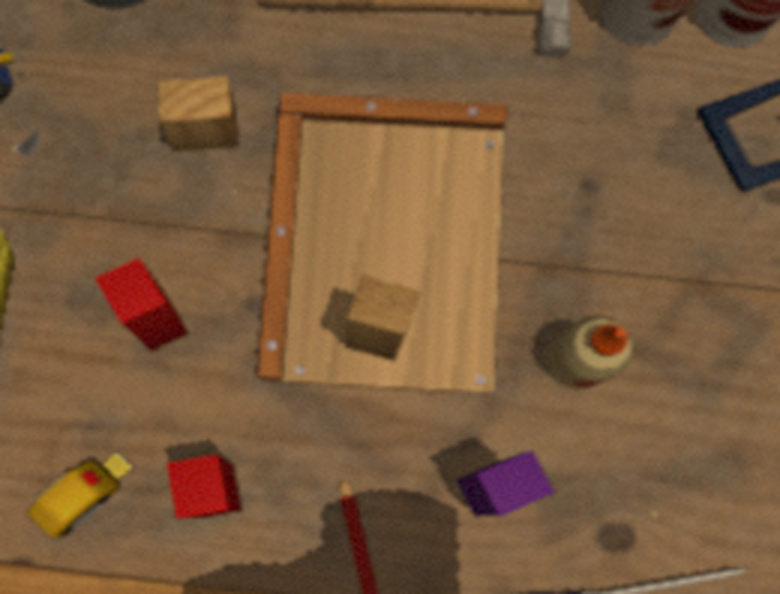

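View pics/scene0.png

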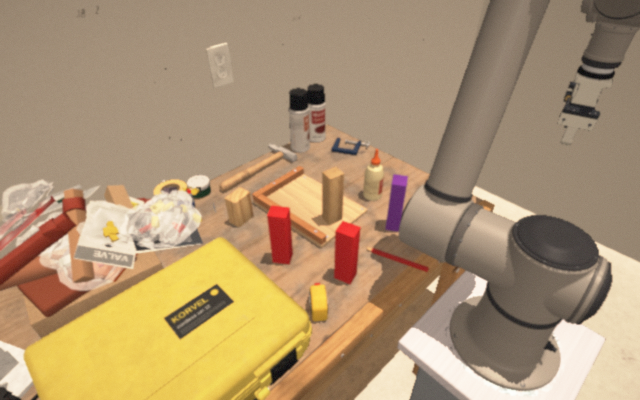

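Top view (crop ×3, ×2.7): the board's fences run along the top and left, with the inner corner at about (302,122). The pine block stands on the near part with its top face at about (362–420, 276–333). The short block is far left, the bottle is to the right, and the red and purple posts are nearer the robot. The scene view agrees.

```bash
cat > h.py <<'E'
import numpy as np,cv2
from scipy.optimize import least_squares
def proj(p,P):
    P=np.atleast_2d(P); V=np.array(p["view"]); c=P@V[:3,:3].T+V[:3,3]
    s=c[:,:2]/c[:,2:]; s=s*(1+p["k1"]*(s**2).sum(1,keepdims=True)); M=np.array(p["mtx"])
    return s*[M[0,0],M[1,1]]+M[:2,2]
def back(p,uv,z):
    return least_squares(lambda q:(proj(p,[q[0],q[1],z])-uv).ravel(),[.5,0]).x
def fit(p,L,uv,x0):   # planar pose x,y,yaw of local pts L
    f=lambda q:(proj(p,np.c_[L[:,:2]@np.array([[np.cos(q[2]),np.sin(q[2])],[-np.sin(q[2]),np.cos(q[2])]])+q[:2],L[:,2]])-uv).ravel()
    r=least_squares(f,x0); return r.x,np.round(r.fun.reshape(-1,2),1).tolist()
E
python3 - <<'E'
from cell import robot
from h import *
p=robot.read_camera("top")
F=lambda a:np.array(a,float)/[3,2.7]+[200,100]
L=np.array([[.14,.1,.037],[.14,-.1,.037],[-.14,.1,.037],[-.14,-.1,.012],[-.14,.08,.012]])
q,r=fit(p,L,F([[282,95],[507,103],[260,377],[494,390],[285,382]]),[.6,0,0]);print("board",q,r)
for n,uv in [("tfl",[362,276]),("tfr",[420,287]),("tnr",[410,334]),("tnl",[348,321])]: print(n,back(p,F(uv),.172))
for n,uv in [("bnr",[398,358]),("bnl",[347,347])]: print(n,back(p,F(uv),.012))
for n,uv,z in [("short",[195,93],.09),("bottle",[609,340],.166),("redL",[138,262],.16),("redL2",[105,278],.16),("redN",[203,480],.16),("pur",[508,480],.16),("pur2",[545,460],.16)]: print(n,back(p,F(uv),z))
V=np.array(p["view"]);print(-V[:3,:3].T@V[:3,3])
s=robot.read_camera("scene");
im=p["color"][:,:,::-1]
a=cv2.resize(im[190:245,300:350],None,fx=8,fy=8,interpolation=2)
im=s["color"][:,:,::-1]
b=cv2.resize(im[160:230,310:355],None,fx=6.286,fy=6.286,interpolation=2)
cv2.imwrite("pics/z1.png",np.hstack([a,b]))
E
```

```text
board [ 0.59715972 -0.00388915  0.06639172] [[-0.6, -1.0], [0.1, -0.1], [-0.1, 0.2], [0.7, 0.7], [-0.1, -0.0]]
tfl [0.52700529 0.01324508]
tfr [ 0.52296543 -0.03011   ]
tnr [ 0.48349178 -0.02691239]
tnl [0.48870739 0.01914628]
bnr [ 0.48631353 -0.0266586 ]
bnl [0.49159452 0.01783193]
short [0.70077163 0.17124227]
bottle [ 0.49689251 -0.17295701]
redL [0.52142706 0.1811189 ]
redL2 [0.50500715 0.20360548]
redN [0.35028806 0.10774573]
pur [ 0.37638066 -0.11012041]
pur2 [ 0.39527937 -0.13528887]
[0.33267615 0.01496782 1.06676338]
```

View pics/z1.png

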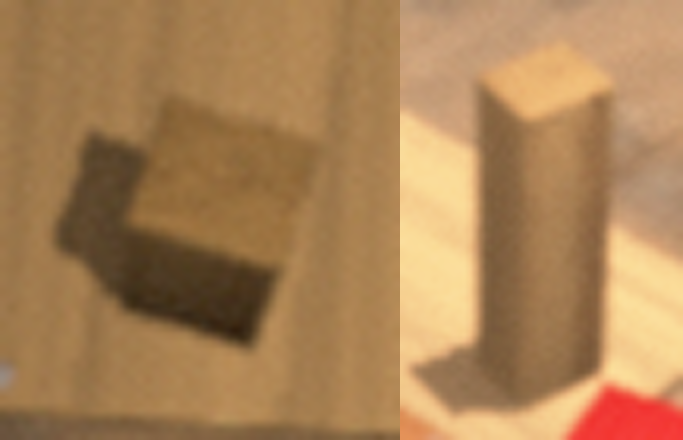

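The zoom shows the block's top face at crop px (168,97), (322,142), (277,268) and (130,220), and its base at (125,305) and (250,347). I'll fit the pose from these.

Run:
```python
from cell import robot
from h import *
p=robot.read_camera("top")
uv=np.array([[168,97],[322,142],[277,268],[130,220],[125,305],[250,347]])/8+[300,190]-.06*0
a,b=.019,.0225
L=np.array([[a,b,.172],[a,-b,.172],[-a,-b,.172],[-a,b,.172],[-a,b,.012],[-a,-b,.012]])
q,r=fit(p,L,uv,[.5,0,0]);print("block",q,r)
B=np.array([.5972,-.0039]);y=.0664;R=np.array([[np.cos(y),-np.sin(y)],[np.sin(y),np.cos(y)]])
print("in board",R.T@(q[:2]-B))
from scipy.spatial.transform import Rotation as Ro
o=robot.observe();print(np.round(Ro.from_euler("xyz",o["tool_rot"]).as_matrix(),3),o["tool_pos"])
print("corner",B+R@[.12,.08],"target centre",B+R@[.04,.0575])
```

```text
block [ 0.50595072 -0.00568947 -0.1940317 ] [[-0.0, -0.7], [0.2, -0.2], [0.7, 0.3], [-0.5, 0.0], [-0.8, 0.3], [0.3, 0.4]]
in board [-0.09116693  0.00426898]
[[ 0.     0.965  0.264]
 [-0.     0.264 -0.965]
 [-1.     0.     0.   ]] [ 0.13845076 -0.50641914  0.40474286]
corner [0.71162746 0.08388585] target centre [0.63329666 0.05612734]
```

```bash
cat > to.py <<'E'
import sys,numpy as np
from cell import robot
from scipy.spatial.transform import Rotation as Ro
def to(x,y,z,yaw):
    o=robot.observe();R=Ro.from_euler("xyz",o["tool_rot"]).as_matrix()
    d=R.T@(np.array([x,y,z])-o["tool_pos"]);c=np.arctan2(R[1,1],R[0,1])
    print("t",o["time"],"pos",o["tool_pos"].round(4),"yaw",c.round(3),"F",o["contact_force"].round(1),"-> cm",(d*100).round(1),"spin",round(-np.degrees((yaw-c+np.pi)%(2*np.pi)-np.pi),1))
if __name__=="__main__": to(*map(float,sys.argv[1:]))
E
python3 -m jog '[{"fingers":1,"y":6,"z":-6,"spin":5},{"fingers":1,"y":12,"z":-12,"spin":10},{"fingers":1,"y":17,"z":-17,"spin":15},{"fingers":1,"y":21,"z":-21,"spin":20},{"fingers":1,"y":25,"z":-25,"spin":26}]' 10; python3 to.py .443 .0067 .405 -.19
```

```text
t 0.65 pos [ 0.1385 -0.5064  0.4047] yaw 0.267 F [-0.   0.5 -0.7] -> cm [ -0.   42.9 -41.5] spin 26.2$[0]: bad value
```

```bash
python3 -m jog '[{"fingers":1,"x":0,"y":5,"z":-4,"spin":5},{"fingers":1,"x":0,"y":9,"z":-8,"spin":10},{"fingers":1,"x":0,"y":13,"z":-12,"spin":15},{"fingers":1,"x":0,"y":17,"z":-16,"spin":20},{"fingers":1,"x":0,"y":21,"z":-20,"spin":26}]' 10; python3 to.py .443 .0067 .405 -.19
```

```text
time: 1.27
tool_pos: [0.2888, -0.2565, 0.405]
tool_rot: [0.969, 1.57, -0.793]
contact_force: [1.6, -0.1, -0.1]
opening: 0.0462
t 1.275 pos [ 0.2888 -0.2565  0.405 ] yaw -0.191 F [ 1.6 -0.1 -0.1] -> cm [ -0.   10.1 -28.8] spin -0.0
```

```bash
python3 -m jog '[{"fingers":1,"x":0,"y":2,"z":-6,"spin":0},{"fingers":1,"x":0,"y":4,"z":-12,"spin":0},{"fingers":1,"x":0,"y":6,"z":-18,"spin":0},{"fingers":1,"x":0,"y":8,"z":-24,"spin":0},{"fingers":1,"x":0,"y":10,"z":-28.8,"spin":0}]'; python3 to.py .443 .0067 .32 -.19
python3 - <<'E'
from cell import robot
from h import *
from scipy.spatial.transform import Rotation as Ro
o=robot.observe();p=robot.read_camera("wrist")
T=np.eye(4);T[:3,:3]=Ro.from_euler("xyz",o["tool_rot"]).as_matrix();T[:3,3]=o["tool_pos"]
print(np.round(p["T_tool_cam"],3).tolist())
cv2.imwrite("pics/w1.png",p["color"][:,:,::-1])
p["view"]=np.linalg.inv(T@np.array(p["T_tool_cam"]))
q=[.506,-.0057,-.194];c,s=np.cos(q[2]),np.sin(q[2])
for a,b in [(1,1),(1,-1),(-1,-1),(-1,1)]:
    print(proj(p,[q[0]+c*a*.019-s*b*.0225,q[1]+s*a*.019+c*b*.0225,.172]).round())
E
```

```text
time: 1.9
tool_pos: [0.4407, 0.0085, 0.405]
tool_rot: [1.425, 1.57, -0.332]
contact_force: [1.2, -0.1, -1.0]
opening: 0.0009
t 1.9 pos [0.4407 0.0085 0.405 ] yaw -0.186 F [ 1.2 -0.1 -1. ] -> cm [8.5 0.3 0.1] spin 0.2
[[-0.0, -0.3, 0.954, 0.02], [0.001, -0.954, -0.3, 0.082], [1.0, 0.0, 0.0, 0.001], [0.0, 0.0, 0.0, 1.0]]
[[282.  90.]]
[[356.  91.]]
[[353. 153.]]
[[283. 152.]]
```

View pics/w1.png

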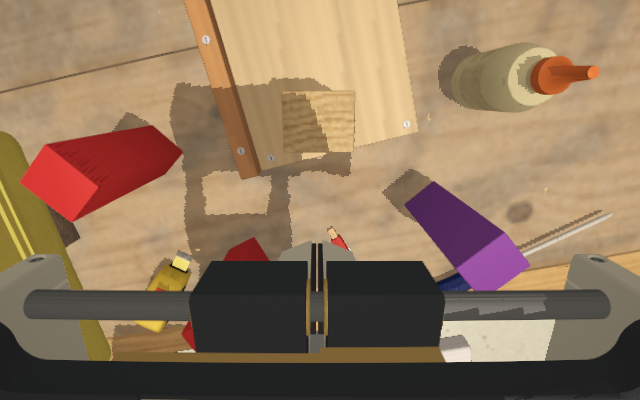

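The wrist view shows the block's top at (282–355, 91–153), as predicted, square to the tool. I'll lower, then push.

```bash
python3 -m jog '[{"fingers":1,"x":4,"y":0,"z":0,"spin":0},{"fingers":1,"x":8.5,"y":0,"z":0,"spin":0},{"fingers":1,"x":8.5,"y":1,"z":0,"spin":0},{"fingers":1,"x":8.5,"y":2,"z":0,"spin":0},{"fingers":1,"x":8.5,"y":3,"z":0,"spin":0}]'
python3 -m jog '[{"fingers":1,"x":0,"y":1,"z":0,"spin":0},{"fingers":1,"x":0,"y":2,"z":0,"spin":0},{"fingers":1,"x":0,"y":3,"z":0,"spin":0},{"fingers":1,"x":0,"y":3.7,"z":0,"spin":0},{"fingers":1,"x":0,"y":4.4,"z":0,"spin":0}]'; python3 to.py .5 0 .32 -.19
python3 - <<'E'
from cell import robot
import cv2
p=robot.read_camera("scene");cv2.imwrite("pics/s2.png",cv2.resize(p["color"][120:280,200:440,::-1],None,fx=2.5,fy=2.5))
print(robot.look_for("long_block",p))
E
```

```text
time: 2.58
tool_pos: [0.4711, 0.0002, 0.3215]
tool_rot: [1.575, 1.567, -0.183]
contact_force: [0.7, -0.4, -0.1]
opening: 0.0007
time: 3.2
tool_pos: [0.5132, -0.0076, 0.3196]
tool_rot: [-1.242, 1.57, -3.0]
contact_force: [0.2, -0.3, -0.8]
opening: 0.0006
t 3.2 pos [ 0.5132 -0.0076  0.3196] yaw -0.187 F [ 0.2 -0.3 -0.8] -> cm [-0.  -1.4 -0.5] spin 0.2
[{'xy': [326.4, 197.9], 'conf': 0.97}, {'xy': [280.9, 234.5], 'conf': 0.64}, {'xy': [345.0, 251.8], 'conf': 0.63}, {'xy': [392.8, 204.0], 'conf': 0.62}]
```

View pics/s2.png

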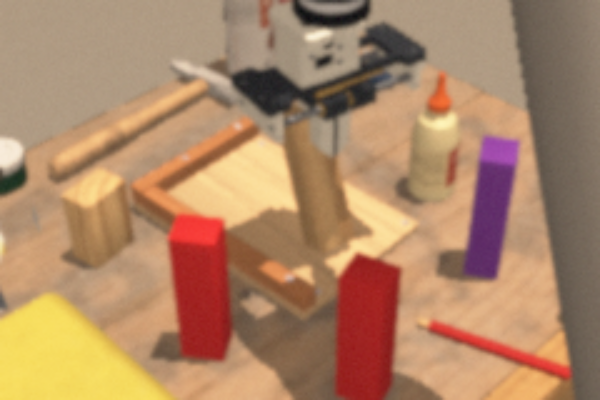

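The block is tilting about its far lower edge, at about (285,110)→(345,240). I'll push on past the tipping point.

```bash
python3 -m jog '[{"fingers":1,"x":0,"y":1,"z":0,"spin":0},{"fingers":1,"x":0,"y":2,"z":0,"spin":0},{"fingers":1,"x":0,"y":3,"z":0,"spin":0},{"fingers":1,"x":0,"y":3,"z":0,"spin":0},{"fingers":1,"x":0,"y":3,"z":0,"spin":0}]'
python3 -m jog '[{"fingers":1,"x":0,"y":0,"z":0,"spin":0},{"fingers":1,"x":-4,"y":0,"z":0,"spin":0},{"fingers":1,"x":-8,"y":0,"z":0,"spin":0},{"fingers":1,"x":-8,"y":-5,"z":4,"spin":-10},{"fingers":1,"x":-8,"y":-10,"z":8,"spin":-20}]'
python3 to.py .58 -.09 .405 1.637
python3 - <<'E'
from cell import robot
import cv2
p=robot.read_camera("top");cv2.imwrite("pics/t3.png",cv2.resize(p["color"][115:265,245:445,::-1],None,fx=4,fy=4,interpolation=2))
print(robot.look_for("long_block",p))
E
```

```text
time: 3.92
tool_pos: [0.5421, -0.0131, 0.3195]
tool_rot: [-1.382, 1.57, -3.139]
contact_force: [-0.7, -0.3, 1.0]
opening: 0.0003
time: 4.55
tool_pos: [0.4304, -0.0719, 0.4]
tool_rot: [0.723, 1.569, -0.678]
contact_force: [0.5, -1.2, 1.2]
opening: 0.0004
t 4.55 pos [ 0.4304 -0.0719  0.4   ] yaw 0.169 F [ 0.5 -1.2  1.2] -> cm [-0.5 14.4  4.3] spin -84.1
[{'xy': [369.9, 278.1], 'conf': 0.89}, {'xy': [265.2, 280.1], 'conf': 0.88}, {'xy': [246.0, 209.8], 'conf': 0.66}, {'xy': [338.1, 177.7], 'conf': 0.6}]
```

View pics/t3.png

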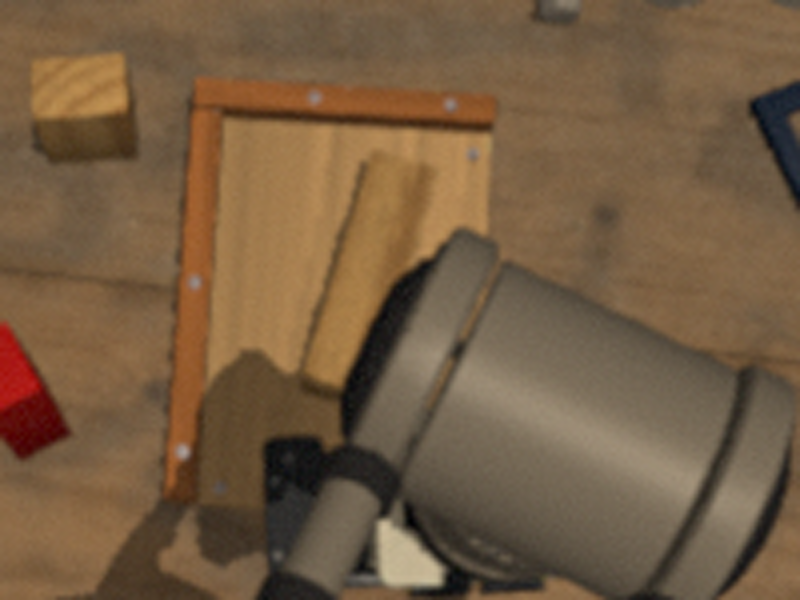

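The block lies flat, with its top corners at crop px (375,152), (432,165) and (303,378). I'll fit its pose and plan the side push.

Run:
```python
from cell import robot
from h import *
p=robot.read_camera("top")
uv=np.array([[375,152],[432,165],[303,378]])/4+[245,115]
a,b=.08,.0225
q,r=fit(p,np.array([[a,b,.05],[a,-b,.05],[-a,b,.05]]),uv,[.6,0,-.2]);print("block",q,r)
B=np.array([.5972,-.0039]);y=.0664;R=np.array([[np.cos(y),-np.sin(y)],[np.sin(y),np.cos(y)]])
print("in board",R.T@(q[:2]-B),q[2]-y)
W=lambda a,b:(B+R@[a,b]).round(4)
for n,v in [("A far right",(.04,-.085)),("center",(.04,.0255))]: print(n,W(*v))
```

```text
block [ 0.60819453 -0.02428414 -0.16547047] [[-1.2, -1.1], [1.4, 0.3], [-0.3, 0.8]]
in board [ 0.00961779 -0.02106872] -0.23187046968759817
A far right [ 0.6428 -0.0861]
center [0.6354 0.0242]
```

```bash
python3 -m jog '[{"fingers":1,"x":0,"y":4,"z":1,"spin":-10},{"fingers":1,"x":0,"y":8,"z":2,"spin":-20},{"fingers":1,"x":0,"y":12,"z":3,"spin":-30},{"fingers":1,"x":0,"y":16,"z":4,"spin":-40},{"fingers":1,"x":0,"y":20,"z":4.3,"spin":-50}]'
python3 -m jog '[{"fingers":1,"x":0,"y":0,"z":0,"spin":-10},{"fingers":1,"x":0,"y":0,"z":0,"spin":-20},{"fingers":1,"x":0,"y":0,"z":0,"spin":-30},{"fingers":1,"x":0,"y":0,"z":0,"spin":-34},{"fingers":1,"x":0,"y":0,"z":0,"spin":-34}]'
python3 to.py .6423 -.079 .208 1.637
python3 -c "from cell import robot;print(robot.observe()['qpos'])"
```

```text
time: 5.32
tool_pos: [0.6382, -0.0815, 0.3994]
tool_rot: [0.262, 1.57, -0.27]
contact_force: [0.5, -0.7, 0.5]
opening: 0.0004
time: 5.95
tool_pos: [0.6368, -0.0812, 0.3994]
tool_rot: [0.018, 1.571, 0.075]
contact_force: [-0.2, 0.1, 0.4]
opening: 0.0003
t 5.95 pos [ 0.6368 -0.0812  0.3994] yaw 1.627 F [-0.2  0.1  0.4] -> cm [19.1  0.2  0.6] spin -0.6
[-2.46211257e-01  5.65604861e-01  1.17711749e+00  9.38922851e-05
  1.39859188e+00 -3.02632573e-01]
```

```bash
python3 -m jog '[{"fingers":1,"x":6,"y":0,"z":0.5,"spin":0},{"fingers":1,"x":12,"y":0,"z":0.5,"spin":0},{"fingers":1,"x":17,"y":0,"z":0.5,"spin":0},{"fingers":1,"x":19,"y":0,"z":0.5,"spin":0},{"fingers":1,"x":19,"y":0.8,"z":0.5,"spin":0}]'
python3 -m jog '[{"fingers":1,"x":0,"y":0.8,"z":0,"spin":0},{"fingers":1,"x":0,"y":1.6,"z":0,"spin":0},{"fingers":1,"x":0,"y":2.4,"z":0,"spin":0},{"fingers":1,"x":0,"y":3.2,"z":0,"spin":0},{"fingers":1,"x":0,"y":4,"z":0,"spin":0}]'
python3 to.py .6354 .0242 .208 1.637
python3 - <<'E'
from cell import robot
import cv2,numpy as np
p=robot.read_camera("top");a=cv2.resize(p["color"][115:265,245:445,::-1],None,fx=2,fy=2,interpolation=2)
p=robot.read_camera("scene");b=cv2.resize(p["color"][120:270,220:420,::-1],None,fx=2,fy=2,interpolation=2)
cv2.imwrite("pics/t4.png",np.hstack([a,b]))
E
```

```text
time: 6.58
tool_pos: [0.6405, -0.0733, 0.2077]
tool_rot: [2.86, 1.567, 2.915]
contact_force: [1.4, 0.8, -0.0]
opening: 0.0002
time: 7.2
tool_pos: [0.6384, -0.0331, 0.21]
tool_rot: [-0.532, 1.57, -0.475]
contact_force: [0.3, -1.5, 0.9]
opening: 0.0007
t 7.2 pos [ 0.6384 -0.0331  0.21  ] yaw 1.628 F [ 0.3 -1.5  0.9] -> cm [0.2 5.7 0. ] spin -0.5
```

View pics/t4.png

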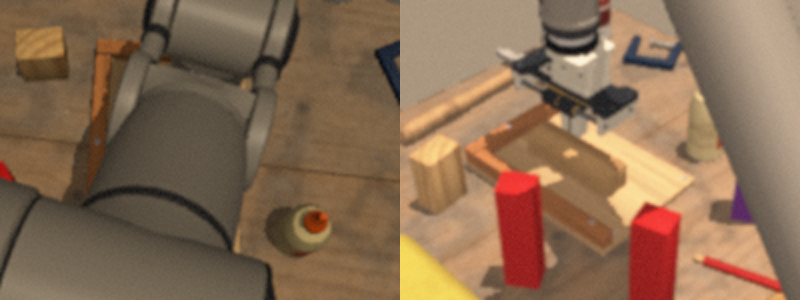

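The block is moving and nearly parallel to the side fence. I'll continue to the fence.

```bash
python3 -m jog '[{"fingers":1,"x":0,"y":0.8,"z":0,"spin":0},{"fingers":1,"x":0,"y":1.6,"z":0,"spin":0},{"fingers":1,"x":0,"y":2.4,"z":0,"spin":0},{"fingers":1,"x":0,"y":3.2,"z":0,"spin":0},{"fingers":1,"x":0,"y":4,"z":0,"spin":0}]'
python3 -m jog '[{"fingers":1,"x":0,"y":0.4,"z":0,"spin":0},{"fingers":1,"x":0,"y":0.8,"z":0,"spin":0},{"fingers":1,"x":0,"y":1.2,"z":0,"spin":0},{"fingers":1,"x":0,"y":1.5,"z":0,"spin":0},{"fingers":1,"x":0,"y":1.8,"z":0,"spin":0}]'
python3 to.py .6354 .0242 .208 1.637
```

```text
time: 7.92
tool_pos: [0.6361, 0.0069, 0.2097]
tool_rot: [-2.284, 1.571, -2.226]
contact_force: [0.2, -1.2, 0.3]
opening: 0.0007
time: 8.55
tool_pos: [0.6349, 0.0243, 0.2096]
tool_rot: [-2.499, 1.57, -2.441]
contact_force: [-2.4, -12.1, 0.8]
opening: 0.0005
t 8.55 pos [0.6349 0.0243 0.2096] yaw 1.628 F [ -2.4 -12.1   0.8] -> cm [ 0.2 -0.   0. ] spin -0.5
```

12 N at the fence: the side is seated. I'll back off, rise and move behind the near end, looking with the wrist camera.

```bash
python3 -m jog '[{"fingers":1,"x":0,"y":-1.5,"z":0,"spin":0},{"fingers":1,"x":-5,"y":-2,"z":0,"spin":0},{"fingers":1,"x":-11,"y":-2,"z":0,"spin":0},{"fingers":1,"x":-17,"y":-2,"z":0,"spin":0},{"fingers":1,"x":-20,"y":-2,"z":-5,"spin":0}]'
python3 -m jog '[{"fingers":1,"x":0,"y":0,"z":-4,"spin":0},{"fingers":1,"x":0,"y":0,"z":-8,"spin":0},{"fingers":1,"x":0,"y":0,"z":-10,"spin":0},{"fingers":1,"x":0,"y":0,"z":-10,"spin":0},{"fingers":1,"x":0,"y":0,"z":-10,"spin":0}]'
python3 to.py .4786 .0459 .208 1.637
python3 - <<'E'
from cell import robot
from h import *
from scipy.spatial.transform import Rotation as Ro
o=robot.observe();p=robot.read_camera("wrist")
T=np.eye(4);T[:3,:3]=Ro.from_euler("xyz",o["tool_rot"]).as_matrix();T[:3,3]=o["tool_pos"]
p["view"]=np.linalg.inv(T@np.array(p["T_tool_cam"]))
np.savez("w5.npz",view=p["view"],mtx=p["mtx"],k1=p["k1"])
cv2.imwrite("pics/w5.png",p["color"][:,:,::-1])
E
```

```text
time: 9.18
tool_pos: [0.5878, 0.0006, 0.4134]
tool_rot: [-0.116, 1.562, -0.059]
contact_force: [-0.6, 0.7, 0.6]
opening: 0.0009
time: 9.8
tool_pos: [0.4872, -0.0046, 0.41]
tool_rot: [-0.069, 1.569, -0.012]
contact_force: [-0.2, 0.1, -0.4]
opening: 0.0002
t 9.8 pos [ 0.4872 -0.0046  0.41  ] yaw 1.628 F [-0.2  0.1 -0.4] -> cm [20.2  5.1 -0.6] spin -0.5
```

View pics/w5.png

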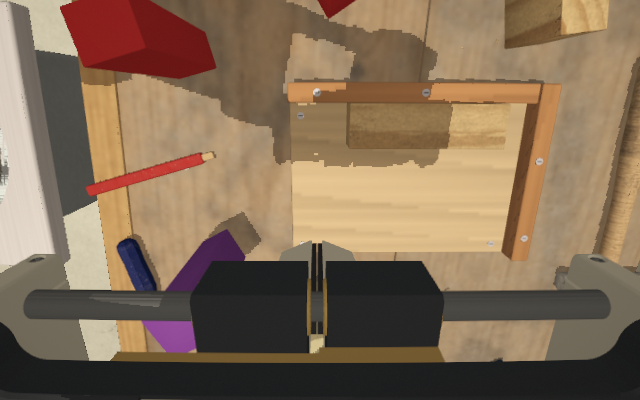

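The block spans (347–506, 103–149), its side against the side fence, with a gap of about 15 px to the back fence (inner face at about 520–525).

Run:
```python
from h import *
p=dict(np.load("w5.npz"))
B=np.array([.5972,-.0039]);y=.0664;R=np.array([[np.cos(y),-np.sin(y)],[np.sin(y),np.cos(y)]])
bo=lambda uv,z:(R.T@(back(p,np.array(uv,float),z)-B)).round(4)
for n,uv,z in [("near right top",(347,148),.05),("far right top",(505,150),.05),("near left top",(348,104),.05),("far left top",(507,106),.05),("board near right",(293,251),.012),("fence top outer corner",(560,84),.037),("fence near outer",(288,84),.037),("red corner",(216,67),.16),("red base?",(178,78),0.0)]: print(n,bo(uv,z), back(p,np.array(uv,float),z).round(3))
```

```text
near right top [-0.0777  0.0371] [0.517 0.028]
far right top [0.0849 0.034 ] [0.68  0.036]
near left top [-0.0775  0.0801] [0.515 0.071]
far left top [0.0802 0.0777] [0.672 0.079]
board near right [-0.139  -0.0958] [ 0.465 -0.109]
fence top outer corner [0.1392 0.0991] [0.73  0.104]
fence near outer [-0.1366  0.0997] [0.454 0.086]
red corner [-0.1729  0.1064] [0.418 0.091]
red base? [-0.2607  0.1089] [0.33  0.087]
```

```bash
python3 -m jog '[{"fingers":1,"x":0,"y":4.5,"z":0,"spin":-0.5},{"fingers":1,"x":6,"y":4.5,"z":0,"spin":-0.5},{"fingers":1,"x":12,"y":4.5,"z":0,"spin":-0.5},{"fingers":1,"x":17,"y":4.5,"z":0,"spin":-0.5},{"fingers":1,"x":20,"y":4.5,"z":0,"spin":-0.5}]'
python3 -m jog '[{"fingers":1,"x":0,"y":0,"z":0.8,"spin":0},{"fingers":1,"x":0,"y":0,"z":1.6,"spin":0},{"fingers":1,"x":0,"y":0,"z":2.4,"spin":0},{"fingers":1,"x":0,"y":0,"z":3.2,"spin":0},{"fingers":1,"x":0,"y":0,"z":4,"spin":0}]'
python3 to.py .535 .0441 .208 1.637
```

```text
time: 10.48
tool_pos: [0.484, 0.0407, 0.2068]
tool_rot: [2.987, 1.568, 3.054]
contact_force: [-0.3, -0.4, 0.3]
opening: 0.0006
time: 11.1
tool_pos: [0.5243, 0.0433, 0.2104]
tool_rot: [-0.332, 1.57, -0.266]
contact_force: [-2.6, -0.6, 2.0]
opening: 0.0004
t 11.1 pos [0.5243 0.0433 0.2104] yaw 1.637 F [-2.6 -0.6  2. ] -> cm [0.2 0.  1.1] spin -0.0
```

```bash
python3 -m jog '[{"fingers":1,"x":0,"y":0,"z":0.4,"spin":0},{"fingers":1,"x":0,"y":0,"z":0.8,"spin":0},{"fingers":1,"x":0,"y":0,"z":1.0,"spin":0},{"fingers":1,"x":0,"y":0,"z":1.2,"spin":0},{"fingers":1,"x":0,"y":0,"z":1.2,"spin":0}]'
python3 to.py .535 .0441 .208 1.637
```

```text
time: 11.72
tool_pos: [0.536, 0.0441, 0.2097]
tool_rot: [-0.147, 1.57, -0.081]
contact_force: [-0.6, 0.0, 0.8]
opening: 0.0007
t 11.725 pos [0.536  0.0441 0.2097] yaw 1.637 F [-0.6  0.   0.8] -> cm [ 0.2  0.  -0.1] spin -0.0
```

```bash
python3 -m jog '[{"fingers":1,"x":0,"y":0,"z":0.2,"spin":0},{"fingers":1,"x":0,"y":0,"z":0.4,"spin":0},{"fingers":1,"x":0,"y":0,"z":0.4,"spin":0}]'
python3 to.py .535 .0441 .208 1.637
```

```text
time: 12.1
tool_pos: [0.5387, 0.0443, 0.2096]
tool_rot: [3.135, 1.567, -3.082]
contact_force: [-8.0, -2.9, 6.9]
opening: 0.0001
t 12.1 pos [0.5387 0.0443 0.2096] yaw 1.637 F [-8.  -2.9  6.9] -> cm [ 0.2  0.  -0.4] spin 0.0
```

8 N: it is against the back fence. I'll back off and look.

```bash
python3 -m jog '[{"fingers":1,"x":0,"y":0,"z":-2,"spin":0},{"fingers":1,"x":0,"y":0,"z":-3,"spin":0},{"fingers":1,"x":-6,"y":-1,"z":-3,"spin":0},{"fingers":1,"x":-12,"y":-3,"z":-2,"spin":0},{"fingers":1,"x":-18,"y":-6,"z":0,"spin":0}]'
python3 -m jog '[{"fingers":1,"x":0,"y":0,"z":3,"spin":0},{"fingers":1,"x":0,"y":0,"z":4,"spin":0},{"fingers":1,"x":0,"y":0,"z":4,"spin":0},{"fingers":1,"x":0,"y":0,"z":4,"spin":0}]'
python3 - <<'E'
from cell import robot
from h import *
from scipy.spatial.transform import Rotation as Ro
o=robot.observe();p=robot.read_camera("wrist")
T=np.eye(4);T[:3,:3]=Ro.from_euler("xyz",o["tool_rot"]).as_matrix();T[:3,3]=o["tool_pos"]
p["view"]=np.linalg.inv(T@np.array(p["T_tool_cam"]))
np.savez("w6.npz",view=p["view"],mtx=p["mtx"],k1=p["k1"])
cv2.imwrite("pics/w6.png",cv2.resize(p["color"][0:250,120:520,::-1],None,fx=2,fy=2,interpolation=2))
E
```

```text
time: 12.72
tool_pos: [0.541, -0.012, 0.3845]
tool_rot: [-0.143, 1.569, -0.076]
contact_force: [1.8, -0.6, 0.9]
opening: 0.0007
time: 13.22
tool_pos: [0.5802, -0.0089, 0.3811]
tool_rot: [2.993, 1.568, 3.059]
contact_force: [0.3, 0.3, 0.2]
opening: 0.0004
```

View pics/w6.png

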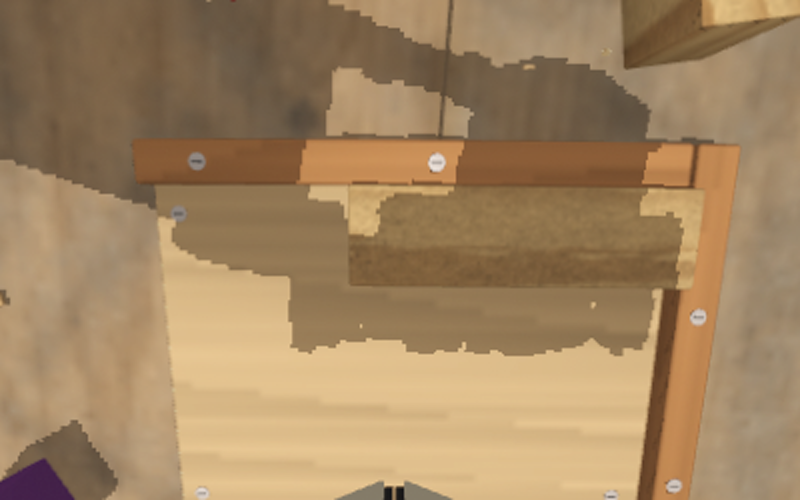

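Run:
```python
from h import *
from cell import robot
p=dict(np.load("w6.npz"))
B=np.array([.5972,-.0039]);y=.0664;R=np.array([[np.cos(y),-np.sin(y)],[np.sin(y),np.cos(y)]])
bo=lambda uv,z:(R.T@(back(p,np.array(uv,float)/2+[120,0],z)-B)).round(4)
for n,uv,z in [("near left top",(349,186),.05),("far left top",(703,189),.05),("near right bottom",(349,285),.012),("far right top/bottom",(692,289),.012),("fence corner outer",(740,146),.037),("near outer",(133,140),.037),("fence inner near",(155,184),.037),("back fence inner top",(661,380),.037)]: print(n,bo(uv,z))
p=robot.read_camera("top")
for t in ["short_block","glue_bottle"]: print(t,robot.look_for(t,p)[:1])
```

```text
near left top [-0.0373  0.0801]
far left top [0.1205 0.0795]
near right bottom [-0.0407  0.0314]
far right top/bottom [0.1382 0.0298]
fence corner outer [0.1409 0.0986]
near outer [-0.1364  0.1006]
fence inner near [-0.1282  0.0814]
back fence inner top [ 0.1173 -0.0125]
short_block [{'xy': [263.9, 144.2], 'conf': 0.92}]
glue_bottle [{'xy': [396.8, 227.7], 'conf': 0.77}]
```

```bash
python3 -c "
from cell import robot
print(robot.observe()['contact_force']); print(robot.hand_in())"
```

```text
[0.67319713 0.43607394 0.4739449 ]
the job is handed in; nothing more can be done
None
```

I tipped the pine block over with the closed fingers, pushed it sideways to the side fence, then pushed it endways to the back fence, and handed the job in at about 13 s. Contact force was about 12 N at the side fence and about 8 N at the back fence.

- **Block position:** the last wrist image put the block's side at y = 79.5–80 mm (fence at 80 mm). Its far end was at x = 120.5 mm (fence at 120 mm), and it was parallel to the fence within about 0.01 rad.
- **Bystanders:** the short block and the glue bottle are within about 2 px of where they started in the top camera. I read that as not moved.
- **At hand-in:** the gripper was clear of everything.
- **Disagreement:** one bottom-edge point gave x = 138 mm, beyond the back fence. I think I picked a top corner as a bottom one. The other bottom point put the block's open side about 4 mm further from the side fence than it should be (31.4 mm against 35 mm), but the top edges showed no gap there.

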